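# Clip the rotor key onto its bench snap hook

### The arm

A 6-joint arm with a two-finger parallel gripper is mounted at the origin on the work surface. World frame = base frame: x ahead of the robot, y to its left, z up, the work surface at z = 0. Lengths are in m, angles in rad, forces in N, time in s.
With the tool pointing down it reaches from about 0.35 to 0.85 m from the base axis. Payload 8.1 kg.
Tool frame: the origin (TCP) lies midway between the tips of the shut fingers; the grasp point (between the pads) lies 19 mm behind it; z points along the fingers, y is the line along which they close (so a half turn about z gives the same grasp; the last joint's range is limited). The gripper opens to 93 mm and grips with 3 to 60 N. Pads are 15 mm wide; open, the fingers measure 128 mm over their backs; the gripper's body (75 mm by 188 mm) begins 65 mm behind the grasp point.
Start: joints at [1.253, 0.13, 1.488, -0, 1.523, -0.085], TCP at [0.138, 0.584, 0.219] pointing down, gripper open.
Joint ranges: [-2.96, 2.96], [-0.89, 2.26], [0.02, 2.5], [-1.34, 4.48], [0, 2.73], [-2.66, 2.66]. Speed limits (rad/s): [2.39, 2.39, 2.79, 3.14, 3.14, 3.14].

### API

Orientations are given as a 3x3 rotation matrix whose columns are the frame's x, y, z axes.
In Python, from plant import env gives the robot as it stands.
- The arm moves only by the tool carry_out, never from a script. Its argument "motion" is a list of rows, each a list of 4 numbers: the shift along the tool's x, y, z in m, then the turn about the tool's z in rad. In form: [[tx, ty, tz, spin], ...]. A call has 1 to 20 rows; each row is the pose to reach, as a shift and turn from the pose commanded when the call began, along the tool's axes at that moment; what a row does not reach only later rows make up. A row lasts 1/8 s, in which the tool goes at most 62.5 mm and 10.7 degrees, less where a joint would pass 70% of its speed; a pose out of reach is approached as far as the arm can. A call with a gripper value outside its range is refused whole. "claw" is the opening, from 0 (shut) to 1 (fully open), set as the call begins (left out, the last holds). The fingers move at their own pace and stop on an object; "grip_force" is the grip in N (left out, the last holds). Time passes only in rows, so rows that repeat a pose let the fingers close. It gives the time, the measured TCP pose, the force, the opening and the grip force at its end, in the units of the state.
- env.observe(): the state, without advancing time (a new reading comes with each control period).
- env.get_image(name): name is "side" or "top" or "wrist"; returns the picture (384x512x3 uint8, blue, green, red); there is no depth.
- env.camera_params(name): a dict with "vfov" (degrees; the focal length in pixels is half the picture's height over the tangent of half this angle, whatever the lens; pixels are square), "cx", "cy" (the principal point, pixels), "k1" (the pictures are not rectified: a ray, as slopes to the right and down, at radius r is drawn at 1 + k1 r^2 times it, then the intrinsics apply), "origin" and "attitude" of the camera in the world; the wrist camera has in their place "tool_from_camera" (4x4, takes a point from camera to tool coordinates, whose origin is the TCP and whose axes are the flange's). Camera axes: x right, y down, z forward; pixel columns grow to the right and rows downward; lengths in m; the calibration is good to about 2 mm. A picture is of the moment at which its call begins: read the wrist's pose just before it. camera_params takes no time and is no camera call.
- env.finish_job(): hands the job in; it is judged then, once.
The state is a dict: "time": time; "joint_pos": joint angles; "dq": joint speeds; "joint_efforts": joint torques, N m; "tcp_pos": TCP position; "orientation": TCP orientation; "wrist_force": force on the tool from outside, world axes, zero at the start; "torque": the same for the moment, N m; "finger_gap": finger opening in m; "grasp_force": force on a finger pad.
Only numpy, scipy, OpenCV 4.12 (cv2) and the standard library are available. Lean on these libraries where they do the work, as an engineer would, in place of code of your own. Each camera call takes 0.05 s, during which the arm holds its last target. There are 200 camera calls.

### The job

Put the centrifuge's rotor key back on its tether point: push the bar of its steel eye gently down against the sprung gate of the bench snap hook until it passes inside and the gate has snapped shut over it, then let the key go so that it stays there captive. While holding it, never push on the hook harder than about 10 N, and leave the tube rack, tip box and bottle where they are.

Things in the scene. Friction and masses are not known exactly. Their poses are not given: they have to be found in the camera images.
- rotor_key: Rotor key lying flat on the bench, about 100 to 160 g. Grey plastic grip block 36 long (x) x 22 wide (y) x 26 high (z), grasped across its 22 mm. Origin: centre of the grip's underside; +x points to the eye, z up. Behind it a 10 mm thick round stub runs 40 mm to -x at z = 8. In front a rigid rectangular steel eye lies level at z = 8, held by a dark collar 34 mm wide, 12 high.
- eye_bar (a point): Middle of the eye's cross bar, on its axis, at (46, 0, 8) mm in the key's frame (same axes); the bar runs along y. The eye is 6 mm round steel wire: this bar and two side wires at y = -14 and +14 mm; the open window inside it, between bar and collar, is about 25 mm (x) by 22 mm (y).
- anchor: Tether point fixed to the bench: dark plate 76 x 44 x 6 mm with a slotted block (40 x 24, top z = 14) carrying an upright snap hook of 8 mm steel bar. Origin: centre of the underside, z up. The hook is a U open at the top, in the x-z plane: nose at x = -15, spine at x = +15 mm (nominal). The nose must come up through the eye's window, the eye's bar inside the U, the key's grip on the -x side.
- hook_nose (a point): NOMINAL top of the nose, the U's free end: (-15, 0, 60) mm in the anchor's frame; nose's inner face at x = -11. The real hook sits bolted in its slot up to 6 mm further to +x or -x, and up to 6 mm higher or lower, than all nominal places, differing from case to case; neither this point nor the anchor's pose shows it: it must be felt (or seen). It does not yield to a push under 25 N.
- hook_floor (a point): NOMINAL upper face of the U's floor, (0, 0, 30) mm in the anchor's frame, flat from x = -9 to +9 and rising in the corners; the eye's bar rests there with its axis 3 mm above. The spine's upright inner face is at x = +11 mm, its round top at z = 66, so it stands 7.5 mm above the shut gate's top and can be felt by a bar sliding along the gate to +x. Real places differ as for the nose.
- gate (a joint): Gate: 7 mm brass bar hinged on the spine (nominal x 15, z 55 mm), level when shut (0 rad), its free end 1 mm from the nose; swings only inwards and down, stop at 0.95 rad. Near its free end it starts at about 2 N and needs 2 to 5 N; more near the spine. A bar with its axis 3 to 6.5 mm from the nose's inner face slips past it 14 to 18 mm below the gate's shut axis, and it snaps shut above; further off it jams.
- tube_rack: Bystander: blue tube rack, 70 x 140 x 97 mm with capped tubes, origin at the centre of its underside.
- tip_box: Bystander: grey and white pipette tip box, 120 x 85 x 65 mm, origin at the centre of its underside.
- bottle: Bystander: amber bottle, 66 mm across, 150 mm high, origin at the centre of its underside.
Things that resemble listed ones, but are neither listed nor needed, are in the scene too. Leave any orange or turquoise look-alike of the anchor alone.

How it is judged:
By the outcome, as a careful person would: the job done as asked, in the order asked, and still so for the second after the job is handed in, with the robot touching nothing.
It also fails if it takes over 56 s, if anything falls off the work surface, if the arm or the gripper's body presses on something with over 40 N, if the wrist force passes 120 N, or if a joint passes its speed limit or range.

## Working session

There is one attempt and no reset: what is moved stays moved. The work goes in short steps, Python scripts to look and compute and a tool call to move; the robot and the scene stay as the last step left them, time stands still between calls to the robot, and variables do not carry over. Pictures are saved under pics/ and viewed, at most 10 in all, crops included, and the job is handed in when it is done.

Besides the shell and the picture viewer there is one more tool, called by a JSON object that holds its "op" and its "data", one argument or row to a line. carry_out: Moves the arm, as the interface text tells. Its arguments: {"type":"object","properties":{"motion":{"type":"array","items":{"type":"array","items":{"type":"number"}}},"claw":{"type":"number"},"grip_force":{"type":"number"}},"required":["motion"]}

```bash
mkdir -p pics
cat > h.py <<'E'
import numpy as np, cv2
from plant import env
def K(p):
    f=192/np.tan(np.radians(p["vfov"])/2); return f
def campose(n,p,st=None):
    if n=="wrist":
        T=np.array(p["tool_from_camera"]); R=np.array(st["orientation"]).reshape(3,3); t=np.array(st["tcp_pos"])
        return R@T[:3,:3], R@T[:3,3]+t
    return np.array(p["attitude"]).reshape(3,3), np.array(p["origin"])
def ray(n,u,v,st=None):
    p=env.camera_params(n); f=K(p)
    d=np.array([(u-p["cx"])/f,(v-p["cy"])/f]); s=d.copy()
    for _ in range(20): s=d/(1+p["k1"]*(s@s))
    R,o=campose(n,p,st); r=R@np.array([s[0],s[1],1]); return o,r/np.linalg.norm(r)
def onz(n,u,v,z,st=None):
    o,r=ray(n,u,v,st); return o+r*(z-o[2])/r[2]
def proj(n,P,st=None):
    p=env.camera_params(n); f=K(p); R,o=campose(n,p,st); c=R.T@(np.array(P)-o); s=c[:2]/c[2]; s=s*(1+p["k1"]*(s@s))
    return s*f+[p["cx"],p["cy"]]
def tri(obs):
    A=np.zeros((3,3));b=np.zeros(3)
    for o,r in obs:
        M=np.eye(3)-np.outer(r,r);A+=M;b+=M@o
    return np.linalg.solve(A,b)
E
python3 - <<'E'
from h import *
s=env.observe(); print(s)
t=env.get_image("top"); d=env.get_image("side")
cv2.imwrite("pics/top.png",t);cv2.imwrite("pics/side.png",d)
for n in("top","side","wrist"): print(n,env.camera_params(n))
cv2.imwrite("pics/a.png",cv2.resize(t,(800,600)));cv2.imwrite("pics/b.png",cv2.resize(d,(800,600)))
E
```

```text
{'time': 0.0, 'joint_pos': array([ 1.25258149e+00,  1.31156207e-01,  1.48930348e+00, -1.54822814e-05,
        1.52296551e+00, -8.53901583e-02]), 'dq': array([-2.29998387e-05,  1.46328495e-04, -3.15121153e-04, -2.14261996e-04,
       -1.50728032e-03,  1.19022245e-03]), 'joint_efforts': array([ 1.16354033e-03, -5.59865820e+01, -4.91737783e+01,  7.68595515e-02,
        3.54022672e-02, -1.03001639e-04]), 'tcp_pos': array([0.1382351 , 0.58327213, 0.21757711]), 'orientation': array([[-9.73018683e-01,  2.30725659e-01, -5.58662089e-04],
       [ 2.30726293e-01,  9.73017128e-01, -1.74537871e-03],
       [ 1.40884127e-04, -1.82718413e-03, -9.99998321e-01]]), 'wrist_force': array([-0.11856728, -1.08733125,  0.58077445]), 'torque': array([-0.05644678,  0.03419791,  0.01889477]), 'grasp_force': 0.0, 'finger_gap': 0.09286360677185776}
top {'vfov': 55.429587846910266, 'cx': 258.84323547436145, 'cy': 197.55109015268718, 'k1': -0.0803061021663099, 'origin': array([ 0.54429233, -0.00903464,  1.09707333]), 'attitude': array([[ 0.01730217, -0.99837525,  0.05429085],
       [-0.99984939, -0.01720299,  0.
[... 167 characters left out ...]
47047, 'origin': array([ 0.25206362, -0.93946737,  0.73388134]), 'attitude': array([[ 0.94596719, -0.16304287,  0.28029108],
       [-0.32376515, -0.52276314,  0.78860308],
       [ 0.01794973, -0.83674113, -0.54730438]])}
wrist {'vfov': 66.90535902353933, 'cx': 252.19460580258712, 'cy': 193.58464854037953, 'k1': -0.0029249529249338268, 'tool_from_camera': array([[ 2.32502186e-04, -9.55094233e-01, -2.96302130e-01,
         8.43888456e-02],
       [ 9.99999957e-01,  1.69798724e-04,  2.37353656e-04,
        -5.80997635e-04],
       [-1.76383384e-04, -2.96302173e-01,  9.55094232e-01,
        -1.65977405e-01],
       [ 0.00000000e+00,  0.00000000e+00,  0.00000000e+00,
         1.00000000e+00]])}
```

View pics/a.png

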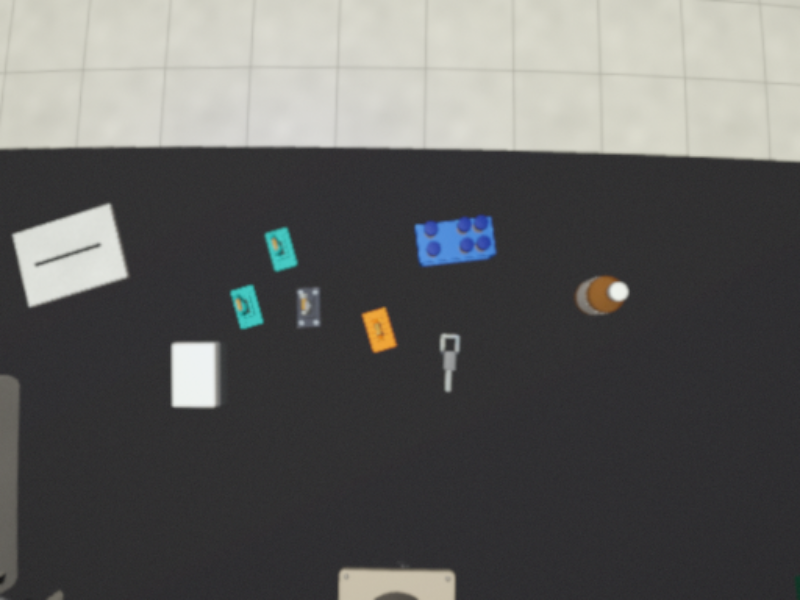

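View pics/b.png

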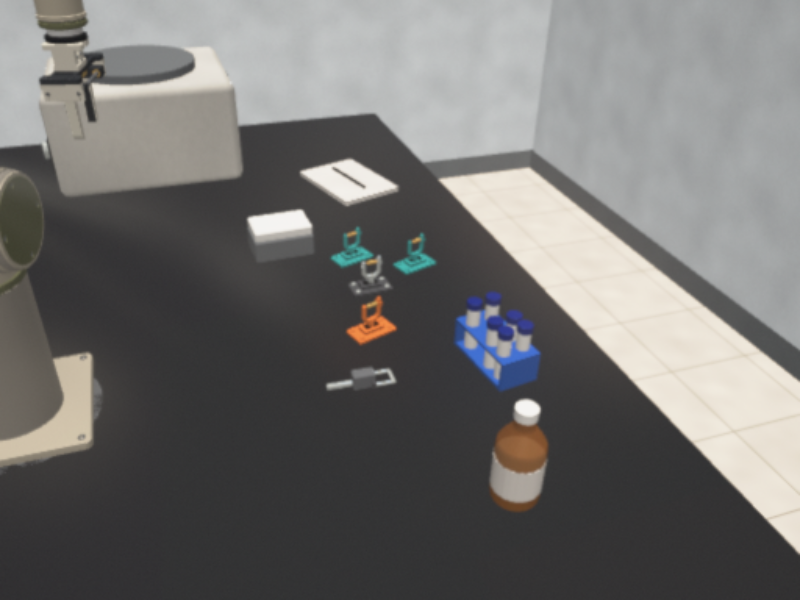

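The top view shows four anchor-like items (800x600 pixels): turquoise at (281,249) and (246,307), orange at (379,329), and dark at (308,307). The dark one with the steel hook fits the description. The key lies at (449,362), with its eye pointing away from the robot. I'll confirm with an enlarged crop.

Run:
```python
from h import *
g=lambda u,v,z:onz("top",u/1.5625,v/1.5625,z).round(4)
print("stub end",g(448,390,.008),"grip",g(449.5,361,.026),"bar",g(450,336,.008))
print("plate corners",[g(*c,.006) for c in((299,288),(320,288),(320,327),(298,327))])
t=cv2.imread("pics/top.png"); d=cv2.imread("pics/side.png")
a=cv2.resize(t[175:220,180:225],(400,400),interpolation=cv2.INTER_CUBIC)
b=cv2.resize(d[155:195,217:257],(400,400),interpolation=cv2.INTER_CUBIC)
cv2.imwrite("pics/c.png",np.hstack([a,b]))
```

```text
stub end [ 0.4503 -0.0919  0.008 ] grip [ 0.5059 -0.0926  0.026 ] bar [ 0.5528 -0.0943  0.008 ]
plate corners [array([0.6399, 0.1969, 0.006 ]), array([0.6406, 0.1564, 0.006 ]), array([0.5657, 0.1545, 0.006 ]), array([0.5649, 0.1968, 0.006 ])]
```

View pics/c.png

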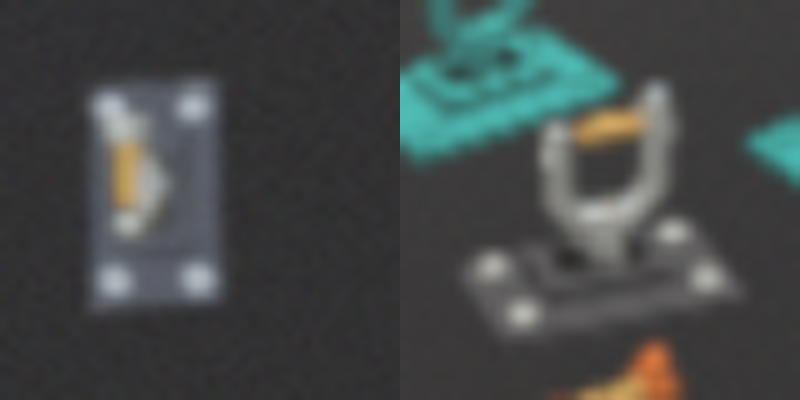

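The crop confirms it: dark plate, steel U hook and brass gate, with the taller spine at the right (world +x) and the nose on the robot side. I'll go above it for a wrist view.

{"op": "carry_out", "data": {
  "motion": [
    [-0.05, -0.03, 0, 0],
    [-0.1, -0.06, 0, -0.08],
    [-0.15, -0.09, 0, -0.16],
    [-0.2, -0.12, 0, -0.233],
    [-0.25, -0.15, 0, -0.233],
    [-0.3, -0.18, 0, -0.233],
    [-0.35, -0.21, 0, -0.233],
    [-0.4, -0.24, 0, -0.233],
    [-0.45, -0.27, 0, -0.233],
    [-0.503, -0.299, 0, -0.233],
    [-0.503, -0.299, 0, -0.233],
    [-0.503, -0.299, 0, -0.233],
    [-0.503, -0.299, 0, -0.233],
    [-0.503, -0.299, 0, -0.233]
  ],
  "claw": 0.6
}}

```text
time: 1.85
tcp_pos: [0.5582, 0.178, 0.2189]
orientation: [[-1.0, -0.002, 0.0], [-0.002, 1.0, 0.0], [-0.0, 0.0, -1.0]]
wrist_force: [0.0, -0.4, 0.3]
finger_gap: 0.0557
grasp_force: 0.0
```

Run:
```python
from h import *
s=env.observe(); w=env.get_image("wrist"); cv2.imwrite("pics/w1.png",w); np.save("s1.npy",s,allow_pickle=True)
print(s["tcp_pos"],s["orientation"],s["wrist_force"],env.observe()["time"])
print([proj("wrist",p,s).round() for p in((.603,.176,0),(.588,.176,.06))])
cv2.imwrite("pics/w1v.png",cv2.resize(w,(800,600),interpolation=cv2.INTER_CUBIC))
```

```text
[0.55818531 0.1779757  0.21886994] [[-9.99997904e-01 -2.03102891e-03  2.60585937e-04]
 [-2.03098453e-03  9.99997923e-01  1.70459530e-04]
 [-2.60931604e-04  1.69929926e-04 -9.99999952e-01]] [ 0.00077465 -0.44329069  0.29541389] 1.9
[array([251., 200.]), array([251., 204.])]
```

View pics/w1v.png

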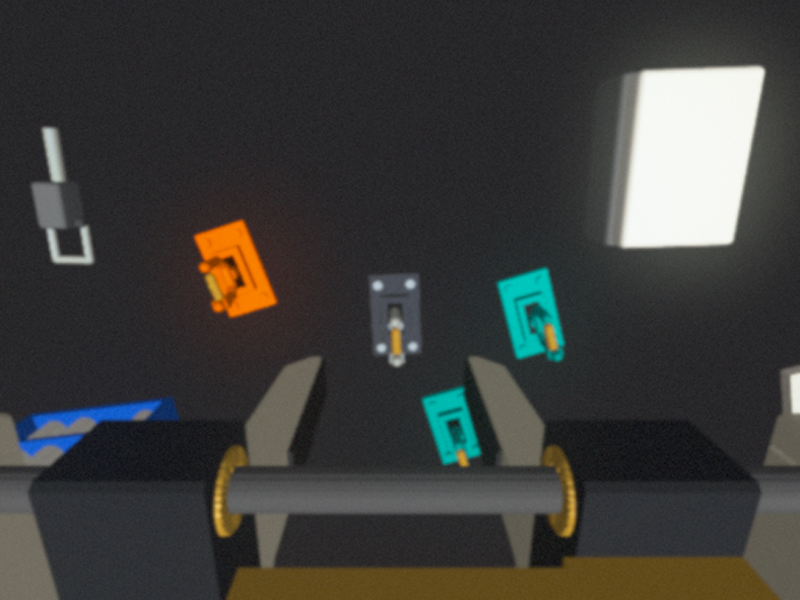

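The wrist view shows the dark anchor at (395,315), with its nose at about (397,320) and spine at (397,358). The key is at (60,200). I'll enlarge both.

Run:
```python
import cv2,numpy as np
w=cv2.imread("pics/w1.png")
a=cv2.resize(w[170:240,225:281],(448,560),interpolation=cv2.INTER_CUBIC)
b=cv2.resize(w[75:175,15:70],(308,560),interpolation=cv2.INTER_CUBIC)
cv2.imwrite("pics/d.png",np.hstack([a,b]))
```

```text
(no output)
```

View pics/d.png

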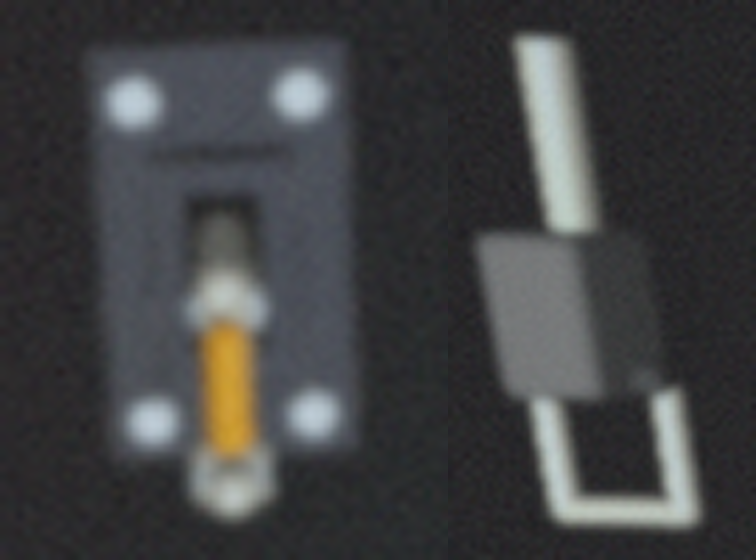

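Run:
```python
from h import *
s=np.load("s1.npy",allow_pickle=True).item()
A=lambda x,y,z:onz("wrist",225+x/8-.44,170+y/8-.44,z,s).round(4)
B=lambda x,y,z:onz("wrist",15+(x-448)/5.6-.41,75+y/5.6-.41,z,s).round(4)
print("plate",c:=[A(*p,.006) for p in((88,45),(348,40),(358,455),(110,460))],np.mean(c,0))
print("bolts",c:=[A(*p,.008) for p in((134,103),(300,96),(315,412),(153,420))],np.mean(c,0))
for dz in(-.006,0,.006): print(dz,"nose",A(228,285,.058+dz),"spine",A(232,480,.064+dz),"gate ends",A(230,320,.0585+dz),A(232,455,.0585+dz))
print("stub",B(543,38,.013),B(572,225,.013),"grip",[B(*p,.026) for p in((478,235),(580,235),(603,395),(512,395))],"bar",B(558,512,.010),B(692,514,.010))
# side view of the hook: measure blob in side pic
d=lambda x,y:ray("side",217+(x-400)/10-.45,155+y/10-.45)
for n,p,q in(("nose",(228,275),(556,128)),("spine",(232,478),(657,88))):
    print(n,tri([ray("wrist",225+p[0]/8-.44,170+p[1]/8-.44,s),d(*q)]).round(4))
print("check side bolts",[onz("side",217+(x-400)/10-.45,155+y/10-.45,.008).round(4) for x,y in((490,265),(522,314),(707,278),(672,231))])
```

```text
plate [array([0.5656, 0.1556, 0.006 ]), array([0.5646, 0.1991, 0.006 ]), array([0.6399, 0.2023, 0.006 ]), array([0.641 , 0.1584, 0.006 ])] [0.602775 0.17885  0.006   ]
bolts [array([0.5751, 0.1633, 0.008 ]), array([0.5738, 0.1912, 0.008 ]), array([0.6309, 0.1945, 0.008 ]), array([0.6325, 0.1661, 0.008 ])] [0.603075 0.178775 0.008   ]
-0.006 nose [0.5918 0.179  0.052 ] spine [0.6213 0.1797 0.058 ] gate ends [0.5972 0.1793 0.0525] [0.6196 0.1797 0.0525]
0 nose [0.5896 0.179  0.058 ] spine [0.6186 0.1796 0.064 ] gate ends [0.595  0.1793 0.0585] [0.6169 0.1797 0.0585]
0.006 nose [0.5875 0.1789 0.064 ] spine [0.6159 0.1796 0.07  ] gate ends [0.5928 0.1793 0.0645] [0.6143 0.1796 0.0645]
stub [ 0.4489 -0.0867  0.013 ] [ 0.4876 -0.0888  0.013 ] grip [array([ 0.4892, -0.1001,  0.026 ]), array([ 0.4892, -0.0783,  0.026 ]), array([ 0.5232, -0.0805,  0.026 ]), array([ 0.5232, -0.1006,  0.026 ])] bar [ 0.5527 -0.1084  0.01  ] [ 0.5532 -0.077   0.01  ]
nose [0.5892 0.1789 0.0583]
spine [0.6195 0.1795 0.0657]
check side bolts [array([0.5732, 0.1909, 0.008 ]), array([0.5745, 0.1619, 0.008 ]), array([0.6325, 0.1648, 0.008 ]), array([0.6309, 0.1933, 0.008 ])]
```

Anchor centre is about (0.603, 0.178) with yaw about +2.2°. The visible hook is roughly +1.5 mm in x from nominal. Key grip is at (0.506, -0.091) with yaw about -2.3°. Now the grasp.

{"op": "carry_out", "data": {
  "motion": [
    [0.012, -0.06, 0, 0.042],
    [0.023, -0.12, 0.03, 0.042],
    [0.035, -0.18, 0.07, 0.042],
    [0.047, -0.24, 0.1, 0.042],
    [0.0525, -0.2695, 0.14, 0.042],
    [0.0525, -0.2695, 0.15, 0.042],
    [0.0525, -0.2695, 0.17, 0.042],
    [0.0525, -0.2695, 0.19, 0.042],
    [0.0525, -0.2695, 0.203, 0.042],
    [0.0525, -0.2695, 0.21, 0.042],
    [0.0525, -0.2695, 0.216, 0.042],
    [0.0525, -0.2695, 0.216, 0.042]
  ]
}}

```text
time: 3.4
tcp_pos: [0.5065, -0.0925, 0.0027]
orientation: [[-0.999, 0.042, -0.0], [0.042, 0.999, 0.0], [0.0, 0.0, -1.0]]
wrist_force: [-0.3, -1.4, -0.2]
finger_gap: 0.056
grasp_force: 0.0
```

{"op": "carry_out", "data": {
  "motion": [
    [0, 0, 0, 0],
    [0, 0, 0, 0],
    [0, 0, 0, 0],
    [0, 0, 0, 0],
    [0, 0, 0, 0],
    [0, 0, 0, 0]
  ],
  "claw": 0,
  "grip_force": 55
}}

```text
time: 4.15
tcp_pos: [0.5065, -0.0927, 0.0028]
orientation: [[-0.999, 0.042, 0.0], [0.042, 0.999, -0.0], [-0.0, -0.0, -1.0]]
wrist_force: [-0.1, 0.3, 3.0]
finger_gap: 0.0215
grasp_force: 55.0
```

{"op": "carry_out", "data": {
  "motion": [
    [0, 0, -0.01, 0],
    [0, 0, -0.04, 0],
    [0, 0, -0.08, 0],
    [0, 0, -0.127, 0],
    [-0.008, 0.05, -0.127, -0.04],
    [-0.016, 0.1, -0.127, -0.08],
    [-0.024, 0.15, -0.127, -0.08],
    [-0.032, 0.21, -0.127, -0.08],
    [-0.036, 0.25, -0.127, -0.08],
    [-0.0387, 0.2712, -0.127, -0.08],
    [-0.0387, 0.2712, -0.127, -0.08],
    [-0.0387, 0.2712, -0.1, -0.08],
    [-0.0387, 0.2712, -0.08, -0.08],
    [-0.0387, 0.2712, -0.077, -0.08],
    [-0.0387, 0.2712, -0.077, -0.08]
  ]
}}

```text
time: 6.02
tcp_pos: [0.5565, 0.1761, 0.0798]
orientation: [[-0.999, -0.037, -0.0], [-0.037, 0.999, -0.0], [0.0, -0.0, -1.0]]
wrist_force: [-0.1, 0.4, -0.7]
finger_gap: 0.0218
grasp_force: 55.0
```

Run:
```python
from h import *
s=env.observe(); w=env.get_image("wrist");d=env.get_image("side"); np.save("s2.npy",s,allow_pickle=True)
cv2.imwrite("pics/w2.png",w);cv2.imwrite("pics/d2.png",d)
print(s["tcp_pos"],s["wrist_force"],s["torque"])
b=s["tcp_pos"]+np.array([.0465,.0018,.0052])
u,v=proj("wrist",b,s); print(u,v); x0,y0=int(u)-32,int(v)-55
U,V=proj("side",b); print(U,V); X0,Y0=int(U)-35,int(V)-25
print(x0,y0,X0,Y0)
cv2.imwrite("pics/e.png",np.hstack([cv2.resize(w[y0:y0+100,x0:x0+64],(320,500),interpolation=cv2.INTER_CUBIC),cv2.resize(d[Y0:Y0+75,X0:X0+69],(460,500),interpolation=cv2.INTER_CUBIC)]))
```

```text
[0.55646643 0.17608276 0.07975683] [-0.08582826  0.41165801 -0.71087378] [0.01852522 0.01280644 0.04543083]
252.50566518355416 310.59532795119185
236.43459805348633 158.92801053885916
220 255 201 133
```

View pics/e.png

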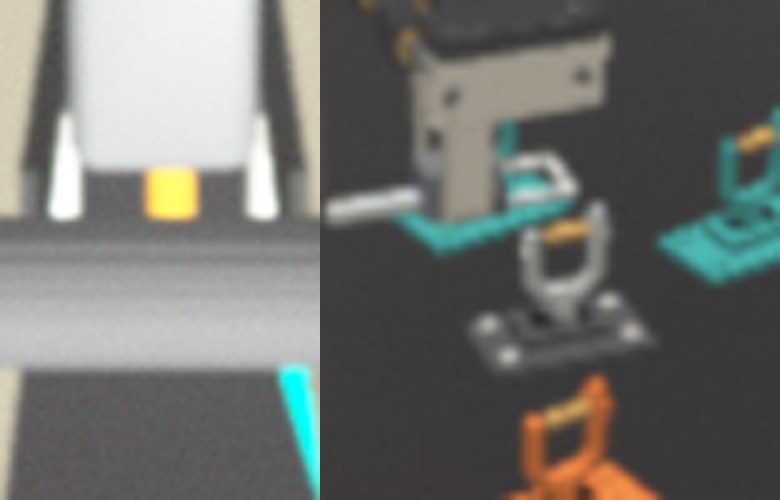

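The eye is held level and sits where computed: bar mid at (558,176) in the crop, matching the projection, and above the U. Next I'll descend gently to feel the gate.

{"op": "carry_out", "data": {
  "motion": [
    [0, 0.001, 0.006, 0],
    [0, 0.001, 0.012, 0],
    [0, 0.001, 0.016, 0],
    [0, 0.001, 0.018, 0],
    [0, 0.001, 0.019, 0],
    [0, 0.001, 0.02, 0],
    [0, 0.001, 0.02, 0]
  ]
}}

```text
time: 7.0
tcp_pos: [0.5564, 0.1777, 0.0597]
orientation: [[-0.999, -0.038, 0.0], [-0.038, 0.999, 0.0], [-0.0, 0.0, -1.0]]
wrist_force: [0.8, 0.4, -0.8]
finger_gap: 0.0217
grasp_force: 55.0
```

{"op": "carry_out", "data": {
  "motion": [
    [0, 0, 0.0005, 0],
    [0, 0, 0.001, 0],
    [0, 0, 0.0015, 0],
    [0, 0, 0.0015, 0]
  ]
}}

```text
time: 7.5
tcp_pos: [0.5563, 0.1777, 0.0581]
orientation: [[-0.999, -0.038, -0.0], [-0.038, 0.999, -0.0], [0.0, -0.0, -1.0]]
wrist_force: [0.2, -0.2, -1.3]
finger_gap: 0.0215
grasp_force: 55.0
```

{"op": "carry_out", "data": {
  "motion": [
    [0, 0, 0.0005, 0],
    [0, 0, 0.001, 0],
    [0, 0, 0.0015, 0],
    [0, 0, 0.0015, 0]
  ]
}}

```text
time: 8.0
tcp_pos: [0.5565, 0.1777, 0.0569]
orientation: [[-0.999, -0.038, 0.0], [-0.038, 0.999, 0.0], [-0.0, 0.0, -1.0]]
wrist_force: [-1.2, -0.0, 0.7]
finger_gap: 0.0215
grasp_force: 55.0
```

{"op": "carry_out", "data": {
  "motion": [
    [0, 0, 0.0005, 0],
    [0, 0, 0.001, 0],
    [0, 0, 0.001, 0]
  ]
}}

```text
time: 8.38
tcp_pos: [0.5563, 0.1777, 0.0556]
orientation: [[-0.999, -0.038, -0.0], [-0.038, 0.999, -0.0], [0.0, -0.0, -1.0]]
wrist_force: [-0.3, 0.5, 0.8]
finger_gap: 0.0218
grasp_force: 55.0
```

Gate contact is at TCP z ≈ 0.0568, so dz is about +0.7 mm. I'll ease off 1 mm and slide to +x to feel the spine.

{"op": "carry_out", "data": {
  "motion": [
    [0, 0, -0.001, 0],
    [-0.002, 0, -0.001, 0],
    [-0.004, 0, -0.001, 0],
    [-0.006, 0, -0.001, 0],
    [-0.007, 0, -0.001, 0],
    [-0.007, 0, -0.001, 0]
  ]
}}

```text
time: 9.12
tcp_pos: [0.5636, 0.178, 0.0567]
orientation: [[-0.999, -0.038, 0.0], [-0.038, 0.999, 0.0], [-0.0, 0.0, -1.0]]
wrist_force: [-2.2, 0.3, 2.2]
finger_gap: 0.0215
grasp_force: 55.0
```

{"op": "carry_out", "data": {
  "motion": [
    [-0.0005, 0, 0, 0],
    [-0.001, 0, 0, 0],
    [-0.001, 0, 0, 0]
  ]
}}

```text
time: 9.5
tcp_pos: [0.5645, 0.178, 0.0567]
orientation: [[-0.999, -0.038, 0.0], [-0.038, 0.999, 0.0], [-0.0, -0.0, -1.0]]
wrist_force: [-1.7, 1.1, 2.5]
finger_gap: 0.0219
grasp_force: 55.0
```

{"op": "carry_out", "data": {
  "motion": [
    [-0.0005, 0, 0, 0],
    [-0.001, 0, 0, 0],
    [-0.001, 0, 0, 0]
  ]
}}

```text
time: 9.88
tcp_pos: [0.5655, 0.178, 0.0567]
orientation: [[-0.999, -0.038, 0.0], [-0.038, 0.999, 0.0], [-0.0, 0.0, -1.0]]
wrist_force: [-2.1, 0.5, 2.3]
finger_gap: 0.0217
grasp_force: 55.0
```

{"op": "carry_out", "data": {
  "motion": [
    [-0.0005, 0, 0, 0],
    [-0.001, 0, 0, 0],
    [-0.001, 0, 0, 0]
  ]
}}

```text
time: 10.25
tcp_pos: [0.5664, 0.1781, 0.0566]
orientation: [[-0.999, -0.038, -0.0], [-0.038, 0.999, -0.0], [0.0, -0.0, -1.0]]
wrist_force: [-3.5, 0.2, 3.2]
finger_gap: 0.0215
grasp_force: 55.0
```

{"op": "carry_out", "data": {
  "motion": [
    [-0.0004, 0, 0, 0],
    [-0.0007, 0, 0, 0],
    [-0.0007, 0, 0, 0]
  ]
}}

```text
time: 10.62
tcp_pos: [0.5672, 0.1781, 0.0567]
orientation: [[-0.999, -0.038, 0.0], [-0.038, 0.999, 0.0], [-0.0, 0.0, -1.0]]
wrist_force: [-1.0, 0.5, 1.7]
finger_gap: 0.0216
grasp_force: 55.0
```

{"op": "carry_out", "data": {
  "motion": [
    [-0.0004, 0, 0, 0],
    [-0.0008, 0, 0, 0],
    [-0.0008, 0, 0, 0]
  ]
}}

```text
time: 11.0
tcp_pos: [0.5679, 0.1781, 0.0566]
orientation: [[-0.999, -0.038, 0.0], [-0.038, 0.999, -0.0], [-0.0, -0.0, -1.0]]
wrist_force: [-1.9, 0.5, 2.8]
finger_gap: 0.0217
grasp_force: 55.0
```

{"op": "carry_out", "data": {
  "motion": [
    [-0.0004, 0, 0, 0],
    [-0.0008, 0, 0, 0],
    [-0.0008, 0, 0, 0]
  ]
}}

```text
time: 11.38
tcp_pos: [0.5684, 0.1781, 0.0566]
orientation: [[-0.999, -0.038, -0.0], [-0.038, 0.999, -0.0], [0.0, -0.0, -1.0]]
wrist_force: [-4.1, -0.2, 3.5]
finger_gap: 0.0215
grasp_force: 55.0
```

{"op": "carry_out", "data": {
  "motion": [
    [-0.0003, 0, 0, 0],
    [-0.0005, 0, 0, 0],
    [-0.0005, 0, 0, 0]
  ]
}}

```text
time: 11.75
tcp_pos: [0.5688, 0.1782, 0.0565]
orientation: [[-0.999, -0.038, -0.001], [-0.038, 0.999, -0.0], [0.001, -0.0, -1.0]]
wrist_force: [-5.6, -1.0, 4.7]
finger_gap: 0.0214
grasp_force: 55.0
```

Spine felt: fx rises to -5.6 N, with onset at TCP x ≈ 0.568. I'll go back about 14 mm and check the force, then press the gate down and confirm by touching the nose's inner face.

{"op": "carry_out", "data": {
  "motion": [
    [0.004, 0, 0, 0],
    [0.008, 0, 0, 0],
    [0.012, 0, 0, 0],
    [0.015, 0, 0, 0],
    [0.015, 0, 0, 0],
    [0.015, 0, 0.001, 0],
    [0.015, 0, 0.002, 0],
    [0.015, 0, 0.003, 0],
    [0.015, 0, 0.003, 0]
  ]
}}

```text
time: 12.88
tcp_pos: [0.5539, 0.1776, 0.0533]
orientation: [[-0.999, -0.038, -0.001], [-0.038, 0.999, -0.0], [0.001, -0.0, -1.0]]
wrist_force: [-1.0, -0.4, -0.2]
finger_gap: 0.0218
grasp_force: 55.0
```

{"op": "carry_out", "data": {
  "motion": [
    [0, 0, 0.001, 0],
    [0, 0, 0.002, 0],
    [0, 0, 0.002, 0]
  ]
}}

```text
time: 13.25
tcp_pos: [0.5543, 0.1776, 0.0516]
orientation: [[-0.999, -0.038, 0.0], [-0.038, 0.999, 0.0], [-0.0, 0.0, -1.0]]
wrist_force: [-1.2, 0.0, 0.8]
finger_gap: 0.0216
grasp_force: 55.0
```

Run:
```python
from h import *
L=[]
for i in range(4):
    s=env.observe(); L.append(s["wrist_force"]); 
    w=env.get_image("side" if i%2 else "wrist"); cv2.imwrite(f"pics/f{i}.png",w)
print(np.array(L).round(2),s["torque"])
w=cv2.imread("pics/f0.png")[255:310,220:284]; d=cv2.imread("pics/f1.png")[140:190,215:255]
cv2.imwrite("pics/g.png",np.hstack([cv2.resize(w,(384,330),interpolation=cv2.INTER_CUBIC),cv2.resize(d,(264,330),interpolation=cv2.INTER_CUBIC)]))
```

```text
[[-1.18  0.01  0.75]
 [-2.13 -0.16  0.86]
 [-1.32 -0.87  0.08]
 [-1.33 -0.21  1.17]] [-0.01434197  0.10556417  0.032908  ]
```

View pics/g.png

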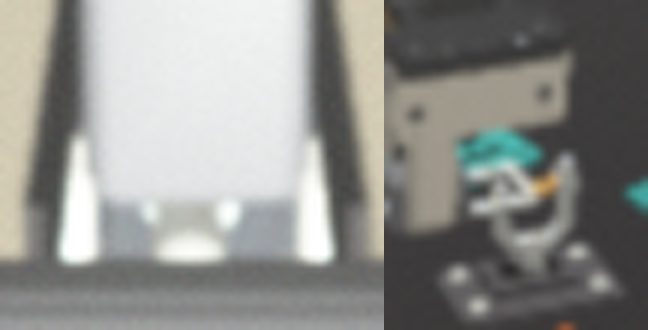

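The nose stands up through the eye's window and the gate is being pushed inward. Next I feel the nose's inner face by easing to -x.

{"op": "carry_out", "data": {
  "motion": [
    [0, 0, 0.001, 0],
    [0.0007, 0, 0.001, 0],
    [0.0014, 0, 0.001, 0],
    [0.0014, 0, 0.001, 0]
  ]
}}

```text
time: 13.95
tcp_pos: [0.553, 0.1776, 0.0509]
orientation: [[-0.999, -0.038, 0.001], [-0.038, 0.999, 0.0], [-0.001, 0.0, -1.0]]
wrist_force: [1.1, -0.7, 0.3]
finger_gap: 0.0216
grasp_force: 55.0
```

{"op": "carry_out", "data": {
  "motion": [
    [0.0004, 0, 0, 0],
    [0.0008, 0, 0, 0],
    [0.0008, 0, 0, 0]
  ]
}}

```text
time: 14.32
tcp_pos: [0.5519, 0.1775, 0.0506]
orientation: [[-0.999, -0.038, -0.0], [-0.038, 0.999, -0.0], [0.0, 0.0, -1.0]]
wrist_force: [0.2, 0.5, 1.4]
finger_gap: 0.0217
grasp_force: 55.0
```

{"op": "carry_out", "data": {
  "motion": [
    [0.0004, 0, 0, 0],
    [0.0008, 0, 0, 0],
    [0.0008, 0, 0, 0]
  ]
}}

```text
time: 14.7
tcp_pos: [0.5511, 0.1775, 0.0506]
orientation: [[-0.999, -0.038, -0.0], [-0.038, 0.999, -0.0], [0.0, -0.0, -1.0]]
wrist_force: [0.4, -0.0, 0.4]
finger_gap: 0.0218
grasp_force: 55.0
```

{"op": "carry_out", "data": {
  "motion": [
    [0, 0, 0, 0]
  ]
}}

```text
time: 14.82
tcp_pos: [0.5511, 0.1775, 0.0506]
orientation: [[-0.999, -0.038, -0.0], [-0.038, 0.999, -0.0], [0.0, -0.0, -1.0]]
wrist_force: [0.9, 0.6, 0.4]
finger_gap: 0.0218
grasp_force: 55.0
```

{"op": "carry_out", "data": {
  "motion": [
    [0.0004, 0, 0, 0],
    [0.0008, 0, 0, 0],
    [0.0008, 0, 0, 0]
  ]
}}

```text
time: 15.2
tcp_pos: [0.5506, 0.1774, 0.0507]
orientation: [[-0.999, -0.038, 0.001], [-0.038, 0.999, 0.0], [-0.001, 0.0, -1.0]]
wrist_force: [1.8, 0.3, 0.2]
finger_gap: 0.0216
grasp_force: 55.0
```

{"op": "carry_out", "data": {
  "motion": [
    [0.0004, 0, 0, 0],
    [0.0006, 0, 0, 0],
    [0.0006, 0, 0, 0]
  ]
}}

```text
time: 15.58
tcp_pos: [0.5502, 0.1774, 0.0507]
orientation: [[-0.999, -0.038, 0.001], [-0.038, 0.999, 0.0], [-0.001, 0.0, -1.0]]
wrist_force: [5.7, 0.7, -2.3]
finger_gap: 0.022
grasp_force: 55.0
```

Nose contact is at TCP x ≈ 0.5505. I'll set x ≈ 0.5525 (axis about 4.5 mm off the face) and press down.

{"op": "carry_out", "data": {
  "motion": [
    [-0.0015, 0, 0, 0],
    [-0.0029, 0, 0, 0],
    [-0.0029, 0, 0.001, 0],
    [-0.0029, 0, 0.002, 0],
    [-0.0029, 0, 0.003, 0],
    [-0.0029, 0, 0.004, 0],
    [-0.0029, 0, 0.005, 0],
    [-0.0029, 0, 0.006, 0],
    [-0.0029, 0, 0.006, 0]
  ]
}}

```text
time: 16.7
tcp_pos: [0.5529, 0.1776, 0.0447]
orientation: [[-0.999, -0.038, 0.0], [-0.038, 0.999, 0.0], [-0.0, 0.0, -1.0]]
wrist_force: [-1.7, -0.3, 0.6]
finger_gap: 0.0218
grasp_force: 55.0
```

{"op": "carry_out", "data": {
  "motion": [
    [0, 0, 0.001, 0],
    [0, 0, 0.002, 0],
    [0, 0, 0.003, 0],
    [0, 0, 0.004, 0],
    [0, 0, 0.004, 0]
  ]
}}

```text
time: 17.32
tcp_pos: [0.5522, 0.1775, 0.0403]
orientation: [[-0.999, -0.038, -0.001], [-0.038, 0.999, -0.0], [0.001, -0.0, -1.0]]
wrist_force: [-2.3, -0.4, 1.3]
finger_gap: 0.0216
grasp_force: 55.0
```

{"op": "carry_out", "data": {
  "motion": [
    [0, 0, 0.001, 0],
    [0, 0, 0.002, 0],
    [0, 0, 0.003, 0],
    [0, 0, 0.004, 0],
    [0, 0, 0.004, 0]
  ]
}}

```text
time: 17.95
tcp_pos: [0.5521, 0.1775, 0.0362]
orientation: [[-0.999, -0.038, -0.001], [-0.038, 0.999, -0.0], [0.001, -0.0, -1.0]]
wrist_force: [-3.0, -0.4, -0.2]
finger_gap: 0.0216
grasp_force: 55.0
```

{"op": "carry_out", "data": {
  "motion": [
    [0, 0, 0.0007, 0],
    [0, 0, 0.0014, 0],
    [0, 0, 0.002, 0],
    [0, 0, 0.002, 0]
  ]
}}

```text
time: 18.45
tcp_pos: [0.5531, 0.1775, 0.0347]
orientation: [[-0.999, -0.038, 0.001], [-0.038, 0.999, 0.0], [-0.001, 0.0, -1.0]]
wrist_force: [0.5, 0.8, -1.2]
finger_gap: 0.0215
grasp_force: 55.0
```

Force vanished and x sprang back, so the bar is past the gate. I'll lower it near the floor and look.

{"op": "carry_out", "data": {
  "motion": [
    [-0.001, 0, 0.001, 0],
    [-0.002, 0, 0.002, 0],
    [-0.002, 0, 0.003, 0],
    [-0.002, 0, 0.004, 0],
    [-0.002, 0, 0.004, 0]
  ]
}}

```text
time: 19.08
tcp_pos: [0.5545, 0.1776, 0.0305]
orientation: [[-0.999, -0.038, -0.0], [-0.038, 0.999, -0.0], [0.0, -0.0, -1.0]]
wrist_force: [-0.8, 0.0, -1.7]
finger_gap: 0.0218
grasp_force: 55.0
```

Run:
```python
from h import *
s=env.observe(); w=env.get_image("wrist");d=env.get_image("side"); print(s["wrist_force"],s["tcp_pos"])
w=w[235:310,212:292]; d=d[140:190,215:255]
cv2.imwrite("pics/k.png",np.hstack([cv2.resize(w,(384,360),interpolation=cv2.INTER_CUBIC),cv2.resize(d,(400,500),interpolation=cv2.INTER_CUBIC)[:360]]))
```

```text
[-0.7679843   0.03603112 -1.66876419] [0.55454038 0.17760584 0.03047782]
```

View pics/k.png

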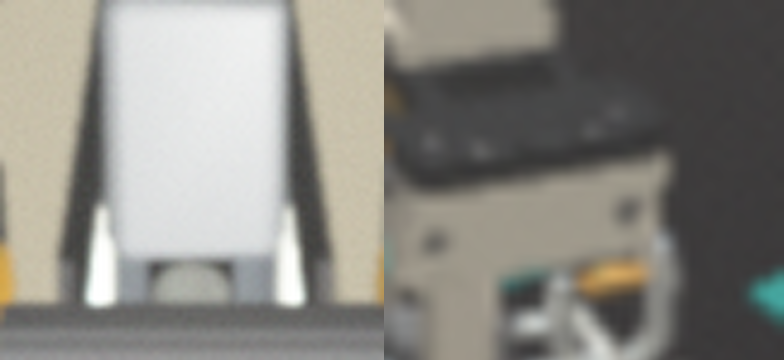

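The gate is level and shut (side crop, (615,278)) with the bar beneath it inside the U. Releasing.

{"op": "carry_out", "data": {
  "motion": [
    [0, 0, 0, 0],
    [0, 0, 0, 0],
    [0, 0, 0, 0],
    [0, 0, 0, 0],
    [0, 0, 0, 0],
    [0, 0, 0, 0],
    [0, 0, -0.01, 0],
    [0, 0, -0.03, 0],
    [0, 0, -0.06, 0],
    [0, 0, -0.1, 0],
    [0, 0, -0.15, 0],
    [0.05, 0, -0.18, 0],
    [0.1, 0, -0.18, 0],
    [0.1, 0, -0.18, 0],
    [0.1, 0, -0.18, 0],
    [0.1, 0, -0.18, 0]
  ],
  "claw": 0.6
}}

```text
time: 21.18
tcp_pos: [0.4558, 0.1739, 0.2114]
orientation: [[-0.999, -0.038, 0.001], [-0.038, 0.999, 0.0], [-0.001, 0.0, -1.0]]
wrist_force: [-0.8, -0.2, -0.0]
finger_gap: 0.0559
grasp_force: 0.0
```

Run:
```python
from h import *
s=env.observe(); w=env.get_image("wrist");d=env.get_image("side"); print(s["wrist_force"],s["tcp_pos"],s["time"])
U,V=proj("wrist",(.58,.178,.04),s).astype(int); print(U,V)
V=min(max(V,50),334)
w=w[V-50:V+50,U-40:U+40]; d=d[135:195,205:265]
cv2.imwrite("pics/m.png",np.hstack([cv2.resize(w,(320,400),interpolation=cv2.INTER_CUBIC),cv2.resize(d,(400,400),interpolation=cv2.INTER_CUBIC)]))
```

```text
[-0.8422234  -0.2455177  -0.02274389] [0.45578935 0.17385228 0.21139415] 21.175
251 268
```

View pics/m.png

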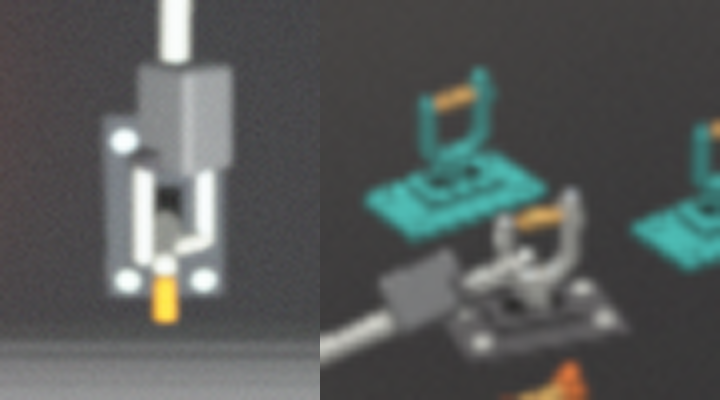

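The key hangs captive, its bar inside the U and the gate shut (540,218) above it. Everything is at rest and the gripper is clear.

```bash
python3 -c "
from plant import env
print(env.finish_job())"
```

```text
the job is handed in; nothing more can be done
None
```

The rotor key is back on its tether point: the eye's bar is inside the hook with the gate shut over it, the key is released, and the job was handed in at about 21 s of the 56 s limit; force readings, taken at the end of each move, stayed below about 8 N, and the rack, tip box and bottle were not approached.

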